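# Lid the vial tub and shut it in the cold case

## Robot

A 6-joint arm with a two-finger parallel gripper is mounted at the origin on the work surface. World frame = base frame: x ahead of the robot, y to its left, z up, the work surface at z = 0. Lengths are in m, angles in rad, forces in N, time in s.
With the tool pointing down it reaches from about 0.325 to 0.9 m from the base axis. Payload 3.5 kg.
Tool frame: the origin (TCP) lies at the very end of the fingers, on their centre line; the grasp point (between the pads) lies 19 mm behind it (arm.grip_point_offset is the distance from the TCP to the grasp point, in m); z points along the fingers, y is the direction in which the jaws open and shut (so a half turn about z gives the same grasp; the last joint's range is limited). The gripper opens to 85 mm and grips with 20 to 120 N. Pads are 22 mm wide; open, the fingers measure 114 mm over their backs; the gripper's body (76 mm by 85 mm) begins 54 mm behind the grasp point. The pads swing forward as they close: fully open they stand 13 mm farther back than shut.
Start: joints at [1.176, 0.276, -0.026, 1.268, 0, 1.467], TCP at [0.18, 0.599, 0.231] pointing down, gripper open.
Joint ranges: [-3.12, 3.12], [-0.85, 1.88], [-1.08, 1.24], [-1.95, 2.15], [-1.57, 1.53], [-3.14, 3.14]. Speed limits (rad/s): [2.57, 2.57, 3.14, 3.14, 3.14, 3.14].

## Interface

Orientations are given as a 3x3 rotation matrix whose columns are the frame's x, y, z axes.
In Python, from plant import arm, solve_ik, vision, telemetry gives the robot as it stands. Calls block until the motion is done:
- arm.move_ptp(position, orientation): joint-space move of the TCP to a pose.
- arm.move_l(position, rate=0.15, orientation=None, until_force=None): straight line of the TCP; orientation=None keeps the orientation; rate is the mean speed in m/s. With until_force (N) it stops when the force on the tool has changed by that much, and returns True; else False.
- arm.set_joints(angles): joint-space move.
- arm.command_gripper(opening): finger opening in m; the grip force is fixed at half the most; returns when the fingers have stopped.
- arm.wait(seconds).
- solve_ik(position, orientation): joint angles nearest the present ones, or None.
- vision.capture(name): name is "scene" or "top" or "wrist"; returns a dict with "image" (420x560x3 uint8, blue, green, red), "fx", "fy", "cx", "cy" (pixels), "dist_coeffs" ([k1, k2, p1, p2, k3] as OpenCV has them; the pictures are not rectified), "origin" and "attitude" of the camera in the world; the wrist camera has in their place "tool_from_camera" (4x4, takes a point from camera to tool coordinates, whose origin is the TCP and whose axes are the flange's). Camera axes: x right, y down, z forward; pixel columns grow to the right and rows downward; lengths in m; the calibration is good to about 2 mm. A picture is of the moment at which its call begins: read the wrist's pose just before it. There is no depth.
A pose or a line that the arm cannot do raises arm.PlanningError and nothing moves.
- arm.hand_in(): hands the job in, once; it reports no verdict.
Readings, each from a call of its own:
- telemetry.read_time_s(): time.
- telemetry.read_qpos(): joint angles.
- telemetry.read_qvel(): joint speeds.
- telemetry.read_joint_torque(): joint torques, N m.
- telemetry.read_tcp_pos(): TCP position.
- telemetry.read_ee_rot(): TCP orientation.
- telemetry.read_force(): force on the tool from outside, world axes, zero at the start.
- telemetry.read_torque(): the same for the moment, N m.
- telemetry.read_width(): finger opening in m.
Only numpy, scipy, OpenCV 4.12 (cv2) and the standard library are available. Lean on these libraries where they do the work, as an engineer would, in place of code of your own. Each camera call takes 0.05 s, during which the arm holds its last target.

## Task

Put the vials away: first snap the blue lid fully down onto the small clear tub of vials where it stands on the table, then lower the closed tub, upright and without dropping it, to the floor of the white case's open bay. Finally slide the case's grey cover along its rails by the orange bar until it is fully shut over the tub. Leave the other things on the table where they are.

Things in the scene. Friction and masses are not known exactly. Their poses are not given: they have to be found in the camera images.
- tub: Loose clear open tub, 80 mm (its x) x 60 mm (its y) x 46 mm high, about 0.15 kg, with 8 red-capped glass vials fixed inside below its rim. Origin: centre of its underside; z up. A bead 2.5 mm proud runs along its long sides 6 mm under the rim. With the lid snapped on, the lid's origin is 32.5 mm above the tub's; not yet snapped, it stays 8 mm higher. The snapped lid can carry the tub.
- lid: Loose blue lid, 91 mm (its x) x 76 mm (its y), 0.07 kg, same after a half turn, lying right way up. Origin: centre of the skirt's lower edge; z up. Plate top at z = 17.5 mm. Its skirt (13.5 mm deep) fits round the tub with 2 mm of play, lid x along tub x. Two sprung clips on its long sides snap over the tub's bead under a straight push down of 10 to 15 N (25 N is harmless).
- lid_grip (a point): On the middle of the lid's white grip bar, 38.5 mm above the lid's origin (21 mm above the plate, 7 mm below the bar's top); axes as the lid's. The bar is 56 mm along lid x, 12 mm thick along lid y, 28 mm tall.
- case: White insulated case fixed to the table, 140 mm (its x) x 264 mm (its y) x 96 mm high (aluminium rails along its y edges reach 106 mm). Origin: centre of its underside; z up. The +y half is the bay, the -y half a closed cooling unit. The slide direction of the cover is the case's y.
- case_bay (a point): Centre of the bay's floor, 8 mm above the table; axes as the case's. The bay is 116 mm (x) by 100 mm (y) inside, 88 mm deep. The lidded tub (78 mm high to the top of its bar) fits with its x along the case's x, either way round, with about 12 mm of room each side.
- cover (a joint): Flat grey cover, 127 mm (case x) x 124 mm (case y), 6 mm thick, sliding on the case's rails along the case's y. Value in m: 0 = fully shut over the bay (end stop), 0.140 = fully open (towards the case's -y). At the start it is open far enough that the bay is clear. It stays where it is left and takes about 3 N to slide.
- cover_bar (a point): On the cover's orange bar, on its middle line, 123.5 mm above the table (21 mm above the cover's top face, 7 mm below the bar's top); axes as the case's. The bar is 60 mm along case x, 14 mm thick along case y, 28 mm tall, in the middle of the cover. With the cover shut it is straight above case_bay.
- tape: Bystander: roll of white tape lying flat, 80 mm across, 24 mm high. Origin: centre of its underside.
- sanitizer: Bystander: green pump bottle, 60 mm across, 154 mm high. Origin: centre of its underside.
- carton: Bystander: red and white vial carton, 75 x 95 x 45 mm high. Origin: centre of its underside.
- swab_tray: Bystander: empty steel tray, 90 x 130 x 30 mm high. Origin: centre of its underside.
- marker: Bystander: blue and black marker pen lying flat, 130 mm long, 15 mm thick. Origin: underside, 48 mm from its blue end.
- cup: Bystander: white cup, 72 mm across, 85 mm high. Origin: centre of its underside.
- jar: Bystander: amber jar with a white cap, 54 mm across, 75 mm high. Origin: centre of its underside.

How it is judged:
On the way, in this order (a step that is already met when the one before it is completed fails the run):
1. the lid is snapped fully down onto the tub, standing on the table outside the case (x of lid in the frame of tub between -0.004 and 0.004 m and y of lid in the frame of tub between -0.004 and 0.004 m and z of lid in the frame of tub between 0.0295 and 0.0355 m and angle between the z axis of lid and the z axis of tub, either way round below 0.07 rad and height (world z) of tub below 0.006 m), for 0.2 s.
2. the lidded tub stands upright on the floor of the bay (x of lid in the frame of tub between -0.004 and 0.004 m and y of lid in the frame of tub between -0.004 and 0.004 m and z of lid in the frame of tub between 0.0295 and 0.0355 m and angle between the z axis of lid and the z axis of tub, either way round below 0.07 rad and x of tub in the frame of case_bay between -0.022 and 0.022 m and y of tub in the frame of case_bay between -0.022 and 0.022 m and z of tub in the frame of case_bay between -0.006 and 0.006 m and angle between tub's own z axis and vertical below 0.1 rad and linear speed of tub below 0.03 m/s), for 0.2 s.
At the end, for the whole second after the job is handed in: Cover within 4 mm of shut; tub upright (0.1 rad) on the bay floor (6 mm in height, 22 mm of bay centre in x and y); lid snapped on (origin 32.5 mm above the tub's, 3 mm; centred to 4 mm; level to 0.07 rad); both at rest (under 20 mm/s); bystanders within 40 mm of their starts (x of lid in the frame of tub between -0.004 and 0.004 m and y of lid in the frame of tub between -0.004 and 0.004 m and z of lid in the frame of tub between 0.0295 and 0.0355 m and angle between the z axis of lid and the z axis of tub, either way round below 0.07 rad and x of tub in the frame of case_bay between -0.022 and 0.022 m and y of tub in the frame of case_bay between -0.022 and 0.022 m and z of tub in the frame of case_bay between -0.006 and 0.006 m and angle between tub's own z axis and vertical below 0.1 rad and value of joint cover below 0.004 m and linear speed of each of tub, lid below 0.02 m/s and distance of each of tape, sanitizer, carton, swab_tray, marker, cup, jar from where it was at the start of the episode below 0.04 m); the robot touches nothing.
It fails at once if a bystander is pushed or carried more than 40 mm from its start (distance of any of tape, sanitizer, carton, swab_tray, marker, cup, jar from where it was at the start of the episode above 0.04 m).
It fails at once if a standing bystander is knocked over (tilted more than 0.6 rad) (angle between any of sanitizer, cup, jar's own z axis and vertical above 0.6 rad).
It fails at once if the tub of vials is tipped more than 0.5 rad (angle between tub's own z axis and vertical above 0.5 rad).
It fails at once if the tub of vials is dropped (faster than 1 m/s) (linear speed of tub above 1 m/s).
It also fails if it takes over 56 s, if anything falls off the work surface, if the arm or the gripper's body presses on something with over 40 N, if the wrist force passes 120 N, or if a joint passes its speed limit or range.

## Working session

There is one attempt and no reset: what is moved stays moved. The work goes in short steps, each a Python script; the robot and the scene stay as the last script left them, time stands still between calls to the robot, and variables do not carry over. Pictures are saved under pics/ and viewed, and the job is handed in when it is done.

```bash
ls; mkdir -p pics; cat > h.py <<'E'
import numpy as np, cv2
from plant import arm, solve_ik, vision, telemetry
def cap(n,f):
    c=vision.capture(n); cv2.imwrite('pics/'+f,c['image'])
    np.savez('pics/'+f[:-4]+'.npz',**{k:np.array(v) for k,v in c.items() if k!='image'}); return c
def pose(c):
    return np.array(c['origin']),np.array(c['attitude'])
def back(c,uv,z,o=None,R=None):
    K=np.array([[c['fx'],0,c['cx']],[0,c['fy'],c['cy']],[0,0,1]],float)
    if o is None: o,R=np.array(c['origin']),np.array(c['attitude'])
    p=cv2.undistortPoints(np.array(uv,float).reshape(-1,1,2),K,np.array(c['dist_coeffs'],float)).reshape(-1,2)
    d=np.c_[p,np.ones(len(p))]@R.T
    return o+d*((z-o[2])/d[:,2])[:,None]
def proj(c,P,o=None,R=None):
    K=np.array([[c['fx'],0,c['cx']],[0,c['fy'],c['cy']],[0,0,1]],float)
    if o is None: o,R=np.array(c['origin']),np.array(c['attitude'])
    rv=cv2.Rodrigues(R.T)[0]
    return cv2.projectPoints(np.array(P,float).reshape(-1,3),rv,-R.T@o,K,np.array(c['dist_coeffs'],float))[0].reshape(-1,2)
def load(f): return dict(np.load('pics/'+f+'.npz'))
E
python3 - <<'E'
from h import *
for n in('scene','top'):
    c=cap(n,n+'0.png'); print({k:v for k,v in c.items() if k!='image'})
print(telemetry.read_time_s())
E
```

```text
pics
{'fx': 386.3330278635459, 'fy': 386.3330278635459, 'cx': 275.2767328587098, 'cy': 202.73595102493616, 'dist_coeffs': array([-0.03147961,  0.        ,  0.        ,  0.        ,  0.        ]), 'origin': array([ 0.97145616, -0.6370174 ,  0.71857455]), 'attitude': array([[ 0.82031802,  0.3534064 , -0.44964683],
       [ 0.57181218, -0.52119035,  0.63355462],
       [-0.01044933, -0.7768298 , -0.62962392]])}
{'fx': 429.6013970294908, 'fy': 429.6013970294908, 'cx': 280.9961066539404, 'cy': 211.76488529223133, 'dist_coeffs': array([-0.11479808,  0.        ,  0.        ,  0.        ,  0.        ]), 'origin': array([ 0.36175003, -0.04133389,  1.25748522]), 'attitude': array([[-0.01021791, -0.99017797,  0.13943878],
       [-0.99949004,  0.01433236,  0.02853497],
       [-0.03025318, -0.1390761 , -0.98981947]])}
0.1
```

View pics/scene0.png

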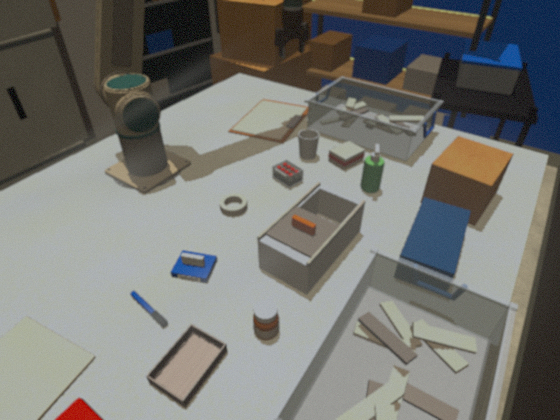

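View pics/top0.png

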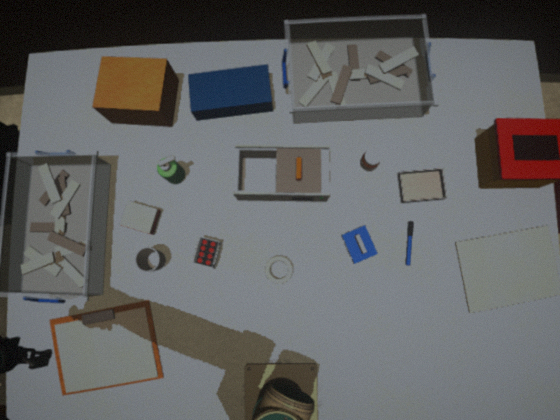

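The top view shows the lid at about (359,244), the tub at (208,252), and the case at (283,173) with its bay on the left. The cover bar is at (298,167). I'll enlarge these.

```bash
python3 - <<'E'
import cv2
im=cv2.imread('pics/top0.png')
im=cv2.convertScaleAbs(im,alpha=1.5,beta=10)
def s(x0,y0,x1,y1,k,f): cv2.imwrite('pics/'+f,cv2.resize(im[y0:y1,x0:x1],None,fx=k,fy=k,interpolation=cv2.INTER_CUBIC))
s(330,215,390,275,10,'c_lid.png'); s(180,225,240,285,10,'c_tub.png'); s(225,135,341,211,6.9,'c_case.png')
E
```

```text
(no output)
```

View pics/c_lid.png

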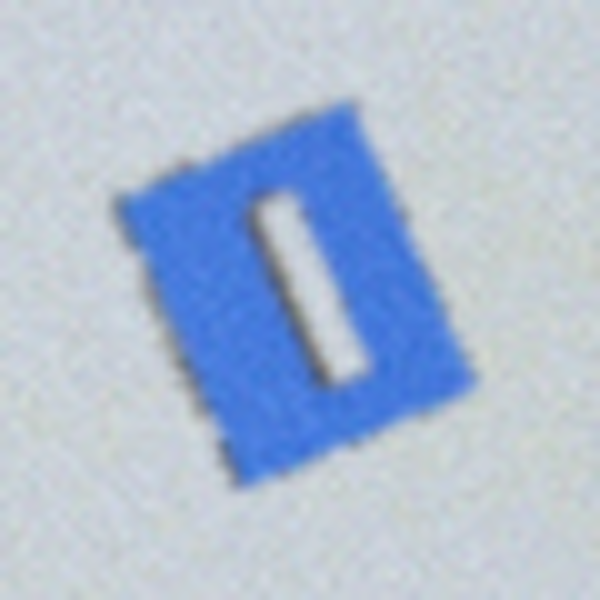

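View pics/c_tub.png

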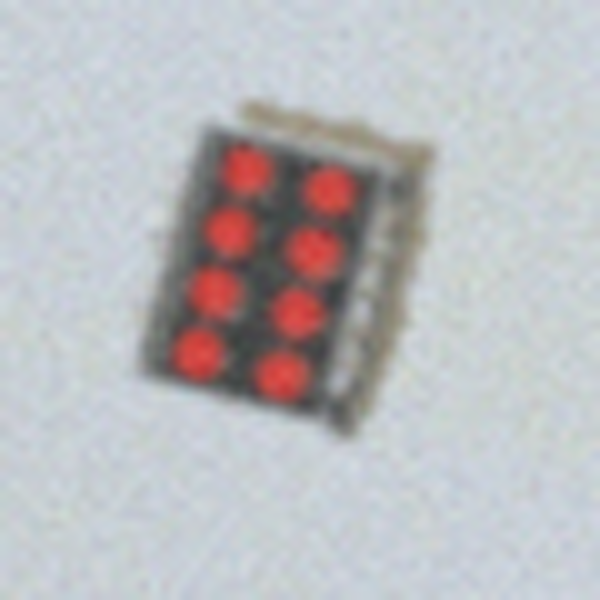

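View pics/c_case.png

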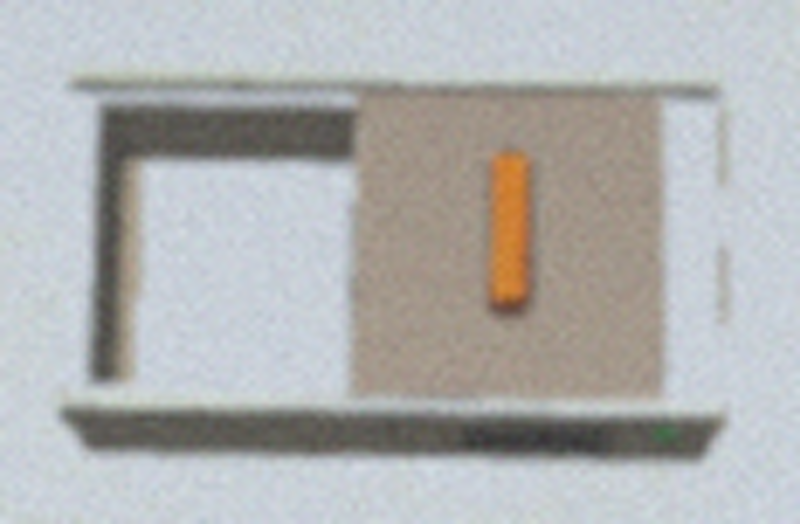

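```bash
cat > coarse.py <<'E'
from h import *
c=load('top0')
def px(pts,x0,y0,k): return (np.array(pts,float)+.5)/k-.5+[x0,y0]
lid=back(c,px([(120,200),(348,102),(475,380),(240,487)],330,215,10),.0175)
print('lid',lid.mean(0)[:2], 'sides',np.linalg.norm(np.roll(lid,-1,0)-lid,axis=1))
d=lid[2]-lid[1]+lid[3]-lid[0]; print('long axis ang',np.arctan2(d[1],d[0]))
bar=back(c,px([(252,205),(298,190),(370,368),(325,383)],330,215,10),.0455)
print('bar',bar.mean(0)[:2]); d=bar[2]-bar[1]+bar[3]-bar[0]; print(np.arctan2(d[1],d[0]))
caps=back(c,px([(245,170),(330,190),(230,232),(314,251),(214,292),(298,314),(198,353),(281,376)],180,225,10),.040)
print('tub',caps.mean(0)[:2]); d=caps[6]+caps[7]-caps[0]-caps[1]; print(np.arctan2(d[1],d[0]),np.linalg.norm(d)/2)
ob=back(c,px([(492,152),(528,152),(527,302),(490,300)],225,135,6.9),.1305)
print('bar',ob.mean(0)[:2]); d=ob[1]-ob[0]+ob[2]-ob[3]; print(np.arctan2(d[1],d[0]))
r=back(c,px([(75,80),(718,90),(722,412),(65,408)],225,135,6.9),.106)
print('rails',r.mean(0)[:2],np.linalg.norm(np.roll(r,-1,0)-r,axis=1)); d=r[1]-r[0]+r[2]-r[3];print(np.arctan2(d[1],d[0]))
fl=back(c,px([(97,105),(355,97),(352,400),(92,383)],225,135,6.9),.096); print('bay',fl)
E
python3 coarse.py
```

```text
lid [ 0.44014844 -0.22999529] sides [0.07244318 0.087819   0.07481392 0.08908622]
long axis ang -2.7583543839890496
bar [ 0.43983338 -0.23010765]
-2.7845513681346064
tub [0.42108804 0.20928703]
2.8930188556862144 0.054159647333614176
bar [ 0.64047279 -0.05685052]
-1.6154122235051924
rails [ 0.63940444 -0.01112826] [0.25903843 0.13129325 0.25988737 0.13475073]
-1.5993927025262638
bay [[0.70273851 0.10930517 0.096     ]
 [0.70389872 0.00424625 0.096     ]
 [0.5789718  0.00648729 0.096     ]
 [0.58760918 0.11065562 0.096     ]]
```

```bash
cat >> h.py <<'E'
def down(yaw):  # tool y axis at angle yaw in world, z down
    y=np.array([np.cos(yaw),np.sin(yaw),0]); z=np.array([0,0,-1.]); return np.c_[np.cross(y,z),y,z]
def bestR(p,yaw):
    q0=telemetry.read_qpos(); best=None
    for k in(0,np.pi,-np.pi):
        R=down(yaw+k); q=solve_ik(p,R)
        if q is not None:
            m=abs(q[5])
            if best is None or m<best[0]: best=(m,R,q)
    return best[1],best[2]
def wcap(f):
    p=np.array(telemetry.read_tcp_pos());R=np.array(telemetry.read_ee_rot())
    c=vision.capture('wrist'); cv2.imwrite('pics/'+f,c['image'])
    T=np.array(c['tool_from_camera']); c['origin']=p+R@T[:3,3]; c['attitude']=R@T[:3,:3]
    np.savez('pics/'+f[:-4]+'.npz',**{k:np.array(v) for k,v in c.items() if k!='image'}); return c
E
python3 - <<'E'
from h import *
p=[.421,.209,.25]; R,q=bestR(p,-.2486+np.pi/2); print(q)
arm.move_ptp(p,R); c=wcap('w_tub.png'); print(c['tool_from_camera'],c['fx'])
p=[.44,-.23,.25]; R,q=bestR(p,.3833+np.pi/2); print(q)
arm.move_ptp(p,R); wcap('w_lid.png'); print(telemetry.read_time_s(),telemetry.read_force())
E
```

```text
[ 0.3231316  -0.01075267 -0.31798077  1.26356822  0.          0.5717316 ]
[[-3.49759614e-04 -9.62118984e-01 -2.72629673e-01  6.87380240e-02]
 [ 9.99999726e-01 -5.14375863e-04  5.32338478e-04 -4.11372723e-06]
 [-6.52407079e-04 -2.72629412e-01  9.62118900e-01 -1.42392201e-01]
 [ 0.00000000e+00  0.00000000e+00  0.00000000e+00  1.00000000e+00]] 290.9199346443909
[-0.6119445   0.03778101 -0.26868464  1.26433068  0.         -0.9952445 ]
3.4917 [0.01003634 0.07608301 0.28256773]
```

View pics/w_tub.png

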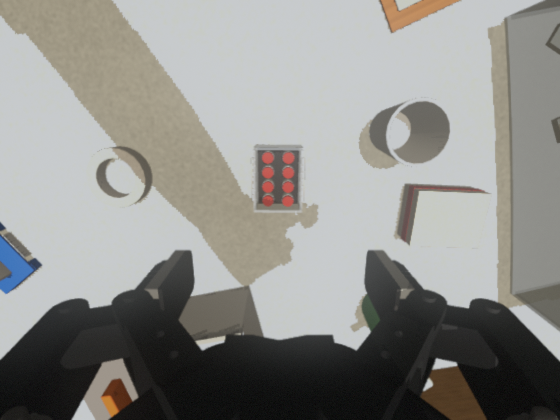

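View pics/w_lid.png

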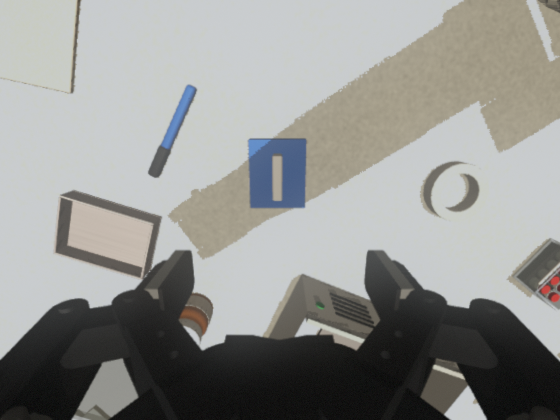

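The wrist view puts the tub at about (278,180) and the lid at (277,174). The finger-side clearance to the cup and carton looks large.

```bash
python3 - <<'E'
import cv2,numpy as np
for n,(x0,y0,x1,y1) in {'w_tub':(238,134,318,224),'w_lid':(237,127,317,217)}.items():
    im=cv2.convertScaleAbs(cv2.imread(f'pics/{n}.png'),alpha=1.2)
    cv2.imwrite(f'pics/{n}_c.png',cv2.resize(im[y0:y1,x0:x1],None,fx=6.6,fy=6.6,interpolation=cv2.INTER_CUBIC))
E
```

```text
(no output)
```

View pics/w_tub_c.png

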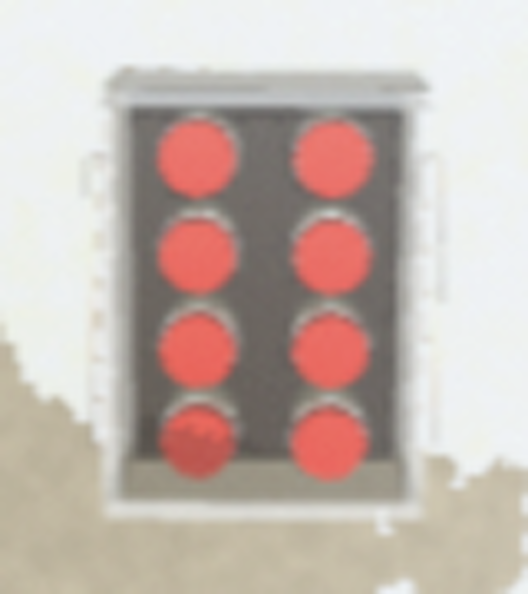

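View pics/w_lid_c.png

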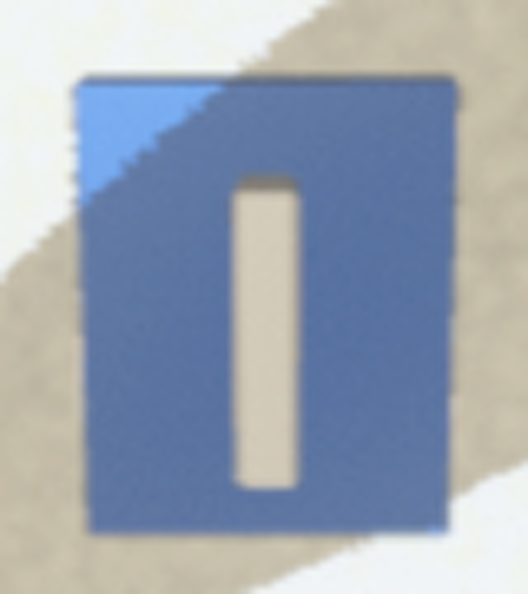

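```bash
cat > fine.py <<'E'
from h import *
def px(pts,x0,y0,k=6.6): return (np.array(pts,float)+.5)/k-.5+[x0,y0]
def rep(n,P,i):
    d=P[2]-P[1]+P[3]-P[0]; e=P[1]-P[0]+P[2]-P[3]
    print(n,P.mean(0)[:2],'yaw long',np.arctan2(d[1],d[0])%np.pi,'from short',(np.arctan2(e[1],e[0])+np.pi/2)%np.pi,np.linalg.norm(np.roll(P,-1,0)-P,axis=1))
c=load('w_lid')
rep('plate',back(c,px([(77,82),(457,82),(449,533),(88,533)],237,127),.0175),0)
rep('bar',back(c,px([(234,187),(300,187),(298,490),(236,490)],237,127),.0455),0)
c=load('w_tub')
rep('rim',back(c,px([(108,97),(424,97),(422,517),(107,517)],238,134),.046),0)
caps=px([(197,158),(332,159),(197,257),(331,257),(197,350),(331,350),(198,440),(329,442)],238,134)
for z in(.036,.04,.044):
    P=back(c,caps,z); d=P[6]+P[7]-P[0]-P[1]; print('caps',z,P.mean(0)[:2],np.arctan2(d[1],d[0])%np.pi)
E
python3 fine.py
cat > ov.py <<'E'
import sys
from h import *
n,x,y,yaw=sys.argv[1],*map(float,sys.argv[2:5])
c=load(n); im=cv2.imread(f'pics/{n}.png'); k=6.6
x0,y0=238,134
im=cv2.resize(im[y0:y0+90,x0:x0+80],None,fx=k,fy=k,interpolation=cv2.INTER_CUBIC)
for z,col in((.046,(255,0,0)),(0,(0,160,0))):
    P=np.array([[sx*.04,sy*.03] for sx,sy in((1,1),(1,-1),(-1,-1),(-1,1))])
    Rz=np.array([[np.cos(yaw),-np.sin(yaw)],[np.sin(yaw),np.cos(yaw)]])
    P=np.c_[P@Rz.T+[x,y],[z]*4]
    u=(proj(c,P)-[x0,y0]+.5)*k-.5
    cv2.polylines(im,[u.astype(int)],True,col,1)
cv2.imwrite('pics/ov.png',im)
E

```

```text
plate [ 0.43935778 -0.23202538] yaw long 0.3855329675155941 from short 0.38350989269414093 [0.07274501 0.09010323 0.07357624 0.09008459]
bar [ 0.43942273 -0.23202328] yaw long 0.3821257174530489 from short 0.3834982169322032 [0.01184814 0.05641272 0.01161336 0.05641056]
rim [0.42192018 0.20821609] yaw long 2.888979431330621 from short 2.8933165288989953 [0.05634933 0.07849502 0.05958898 0.07850026]
caps 0.036 [0.4219683 0.2079349] 2.8888549174007334
caps 0.04 [0.4212089  0.20814249] 2.888854917400733
caps 0.044 [0.42044949 0.20835008] 2.8888549174007334
```

```bash
python3 ov.py w_tub .4218 .2083 2.8905
```

```text
(no output)
```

View pics/ov.png

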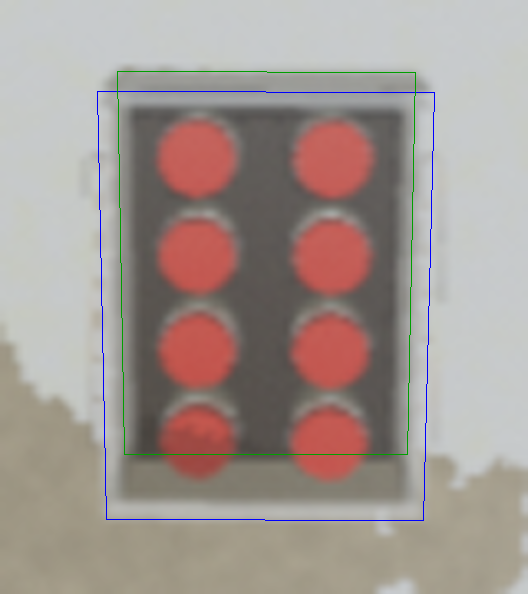

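The overlay fits, and the top camera agrees to about 1 mm. Next I grasp the lid.

```bash
python3 - <<'E'
from h import *
x,y,yaw=.4394,-.2320,.3835
R,q=bestR([x,y,.1],yaw+np.pi/2)
arm.move_ptp([x,y,.09],R)
arm.command_gripper(.04)
arm.move_l([x,y,.021],rate=.08,until_force=8)
print(telemetry.read_tcp_pos(),telemetry.read_force())
arm.command_gripper(0.0); print('w',telemetry.read_width())
arm.move_l([x,y,.13],rate=.12)
print(telemetry.read_width(),telemetry.read_force(),telemetry.read_time_s())
wcap('w_held.png')
E
```

```text
[ 0.43985809 -0.23232382  0.02142821] [ 1.01468159 -0.4613303   0.00572173]
w 0.011043740019833163
0.010889884874576965 [-0.04264503  0.63391026 -0.99939997] 7.1167
```

View pics/w_held.png

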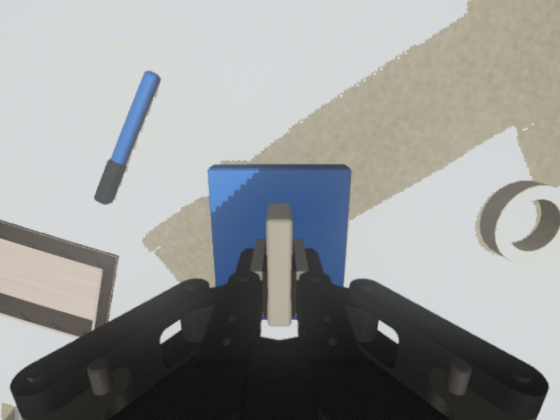

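The lid is held level: far plate corners are at (209,166) and (350,166), and the bar's far end is at (280,206). Next I compute its offset in the tool frame.

```bash
python3 - <<'E'
import cv2
im=cv2.imread('pics/w_held.png')
cv2.imwrite('pics/w_held_c.png',cv2.resize(im[150:340,195:365],None,fx=3.1,fy=3.1,interpolation=cv2.INTER_CUBIC))
E
python3 - <<'E'
from h import *
c=load('w_held'); T=c['tool_from_camera']
P=back(c,[(209,170),(350,170)],-.0040*-1,T[:3,3],T[:3,:3]) # plate at tool z=+.004
print(P, P.mean(0))
B=back(c,[(268,217),(291,217),(291,325),(269,325)],-.024,T[:3,3],T[:3,:3]); print(B)
E
```

```text
[[ 0.0449343  -0.0357594   0.004     ]
 [ 0.04489734  0.03591042  0.004     ]] [4.49158188e-02 7.55117653e-05 4.00000000e-03]
[[ 0.02916377 -0.00495128 -0.024     ]
 [ 0.02915641  0.00491219 -0.024     ]
 [-0.02606062  0.00556783 -0.024     ]
 [-0.02604511 -0.00509614 -0.024     ]]
```

View pics/w_held_c.png

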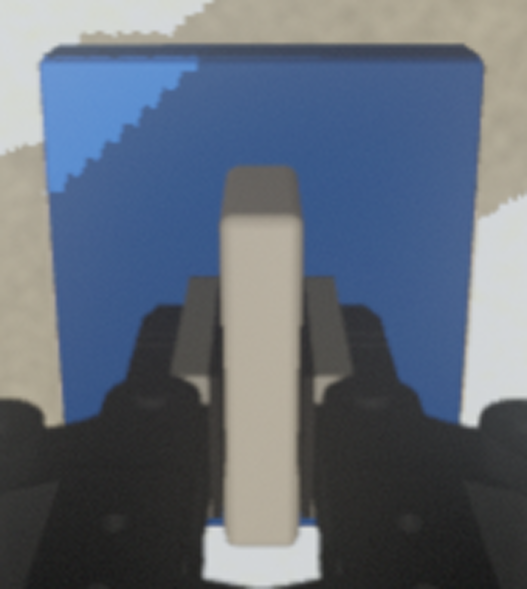

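```bash
python3 - <<'E'
from h import *
x,y,yaw=.4218,.2083,2.8905
p=np.array(telemetry.read_tcp_pos()); 
arm.move_l([p[0],p[1],.19],rate=.15)
R,q=bestR([x,y,.19],yaw+np.pi/2)
arm.move_ptp([x,y,.19],R)
arm.move_l([x,y,.085],rate=.12)
wcap('w_over.png')
r=arm.move_l([x,y,.060],rate=.03,until_force=5)
print(r,telemetry.read_tcp_pos(),telemetry.read_force(),telemetry.read_torque(),telemetry.read_time_s())
E
```

```text
True [0.42136856 0.20793756 0.06165419] [ 1.04587117 -0.05158694  2.13332036] [-0.07038668 -0.14319256 -0.06286471] 11.1333
```

View pics/w_over.png

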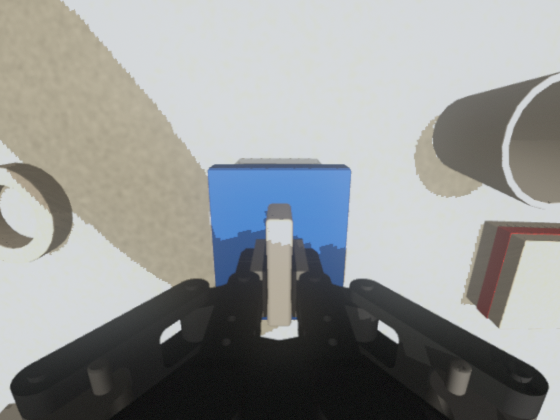

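The skirt seated around the rim: contact at z = 0.0617 is the expected unsnapped height. Now I push down to snap it.

```bash
python3 - <<'E'
from h import *
x,y=.4214,.2080
for i in range(12):
    p=np.array(telemetry.read_tcp_pos())
    r=arm.move_l([x,y,.0535-.003],rate=.03,until_force=24)
    p=np.array(telemetry.read_tcp_pos()); print(r,p,telemetry.read_force(),telemetry.read_width())
    break
E
```

```text
True [0.42174368 0.20795342 0.0542682 ] [-1.75981652  0.02342619  4.9977789 ] 0.01066637419372665
```

TCP z of 0.0543 matches snapped. Before lifting, I check the snap and the case pose by model overlay in the fixed cameras.

```bash
cat > ovc.py <<'E'
import sys
from h import *
x,y,yaw,cv=map(float,sys.argv[1:5])
Rz=np.array([[np.cos(yaw),-np.sin(yaw),0],[np.sin(yaw),np.cos(yaw),0],[0,0,1]])
def W(P): return np.array(P,float)@Rz.T+[x,y,0]
def rect(cx,cy,w,h,z): return [(cx+s*w/2,cy+t*h/2,z) for s,t in((1,1),(1,-1),(-1,-1),(-1,1))]
for n,x0,y0,w,h in(('top0',225,135,116,80),('scene0',250,180,130,110)):
    c=load(n); im=cv2.convertScaleAbs(cv2.imread(f'pics/{n}.png'),alpha=1.4)
    k=6 if n=='scene0' else 6.8
    im=cv2.resize(im[y0:y0+h,x0:x0+w],None,fx=k,fy=k,interpolation=cv2.INTER_CUBIC)
    for r,col in((rect(0,0,.14,.264,.106),(255,0,0)),(rect(0,0,.14,.264,0),(255,0,255)),(rect(0,.07,.116,.1,.096),(0,160,0)),(rect(0,.07,.116,.1,.008),(0,200,200)),(rect(0,.07-cv,.06,.014,.1305),(0,0,255)),(rect(0,.07-cv,.127,.124,.1025),(0,0,0))):
        u=(proj(c,W(r))-[x0,y0]+.5)*k-.5; cv2.polylines(im,[u.astype(int)],True,col,1)
    cv2.imwrite(f'pics/ovc_{n}.png',im)
print('bay',W([(0,.07,.008)]),'bar',W([(0,.07-cv,.1235)]))
E
python3 ovc.py .6394 -.0111 -.0286 .1155
python3 - <<'E'
from h import *
arm.wait(.3); cap('scene','scene1.png')
im=cv2.imread('pics/scene1.png'); cv2.imwrite('pics/scene1_c.png',cv2.resize(im[60:220,180:400],None,fx=3.5,fy=3.5,interpolation=cv2.INTER_CUBIC))
E
```

```text
bay [[0.64140173 0.05887137 0.008     ]] bar [[ 0.63809888 -0.05658139  0.1235    ]]
```

View pics/ovc_top0.png

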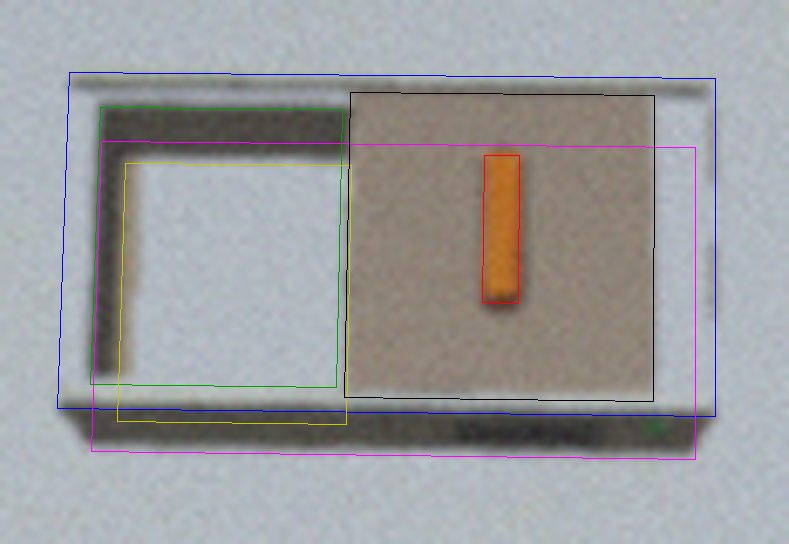

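View pics/ovc_scene0.png

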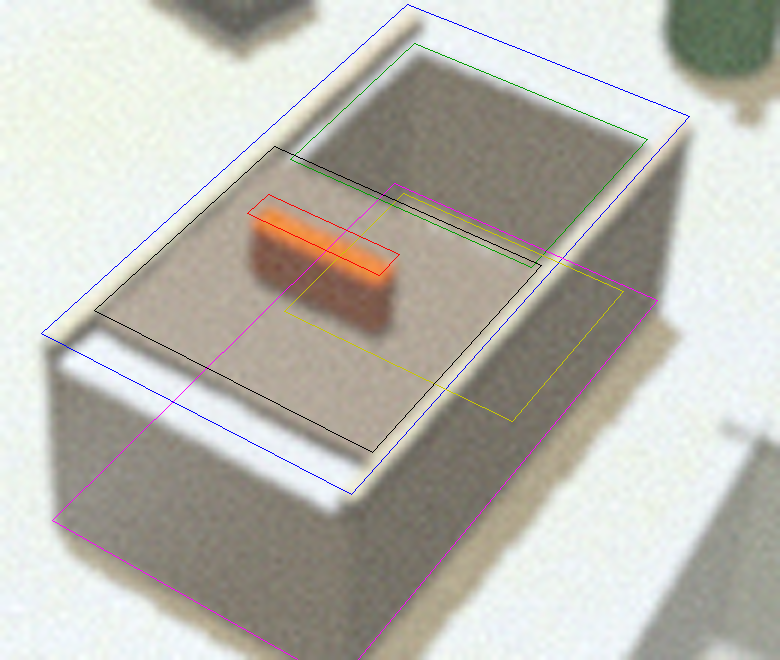

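View pics/scene1_c.png

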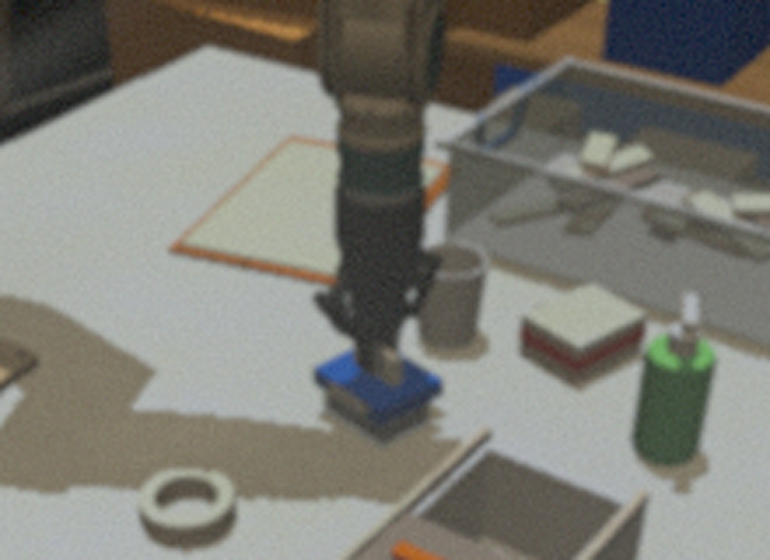

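The snap looks good: the skirt is down over the tub. The case estimate is within about 3 mm, so I'll refine it with a wrist view on the way in.

```bash
python3 - <<'E'
from h import *
f0=np.array(telemetry.read_force())
p=np.array(telemetry.read_tcp_pos())
arm.move_l([p[0],p[1],.08],rate=.05)
wcap('w_lift.png'); print(telemetry.read_force(),telemetry.read_width())
arm.move_l([p[0],p[1],.26],rate=.12)
P=[.49,.06,.26]
for k in (0,np.pi):
    R=down(-.02+np.pi/2+k); q=solve_ik(P,R); print(k,q)
R,q=bestR(P,-.02+np.pi/2); print(R)
arm.move_ptp(P,R); wcap('w_case.png'); print(telemetry.read_time_s())
E
```

```text
[ 0.34622515  0.09328736 -1.80532298] 0.01109493865784316
0 [-0.00918897  0.02768703 -0.25801676  1.28509254  0.          0.01081103]
3.141592653589793 [-0.00918897  0.02768703 -0.25801676  1.28509254  0.         -3.13078163]
[[-0.99980001  0.01999867  0.        ]
 [ 0.01999867  0.99980001  0.        ]
 [ 0.          0.         -1.        ]]
14.9333
```

View pics/w_lift.png

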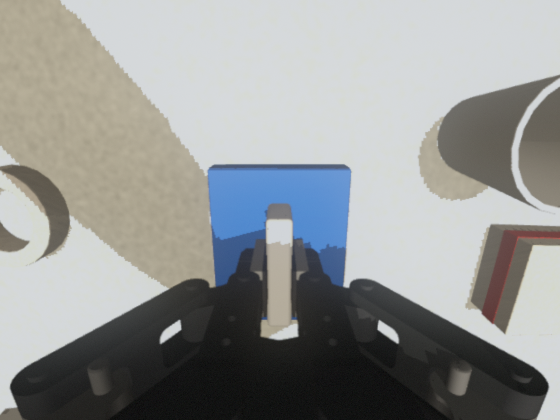

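View pics/w_case.png

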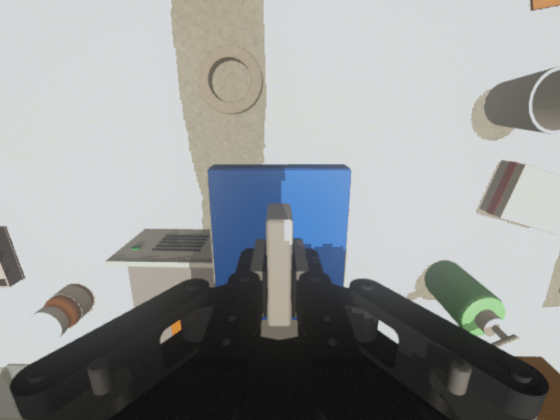

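The camera faces the base at this yaw, so the bay is hidden. I'll check with the fixed cameras that the tub came along.

```bash
python3 - <<'E'
from h import *
cap('scene','scene2.png'); cap('top','top2.png')
a=cv2.imread('pics/scene2.png')[60:280,180:400]; b=cv2.imread('pics/top2.png')[120:340,130:380]
cv2.imwrite('pics/two.png',np.hstack([cv2.resize(a,(390,390)),cv2.resize(b,(400,390))]))
c=load('w_case')
print('rail end -x,-y', back(c,[(110,262)],.106),back(c,[(215,262)],.106))
E
```

```text
rail end -x,-y [[ 0.56970844 -0.13460282  0.106     ]] [[ 0.57138847 -0.01367174  0.106     ]]
```

View pics/two.png

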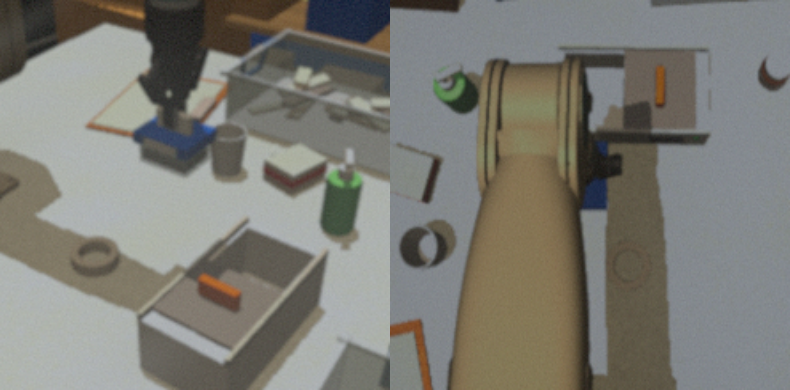

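The tub is carried with the lid. I'll take a clean look at the bay from slightly beyond it.

```bash
python3 - <<'E'
from h import *
arm.move_l([.745,.03,.28],rate=.2); wcap('w_case2.png'); print(telemetry.read_time_s(),telemetry.read_tcp_pos())
E
```

```text
16.525 [0.7443468  0.03021244 0.28013364]
```

View pics/w_case2.png

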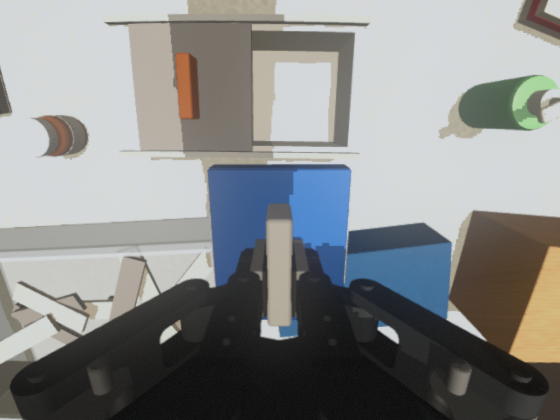

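The whole case is visible here: rails span (108..368, 22) and (121..358, 152), the bay is at about (300,90), and the bar is at (186,86). I'll enlarge it.

```bash
python3 - <<'E'
import cv2
im=cv2.imread('pics/w_case2.png')
cv2.imwrite('pics/w_case2_c.png',cv2.resize(im[10:165,100:375],None,fx=2.9,fy=2.9,interpolation=cv2.INTER_CUBIC))
E
```

```text
(no output)
```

View pics/w_case2_c.png

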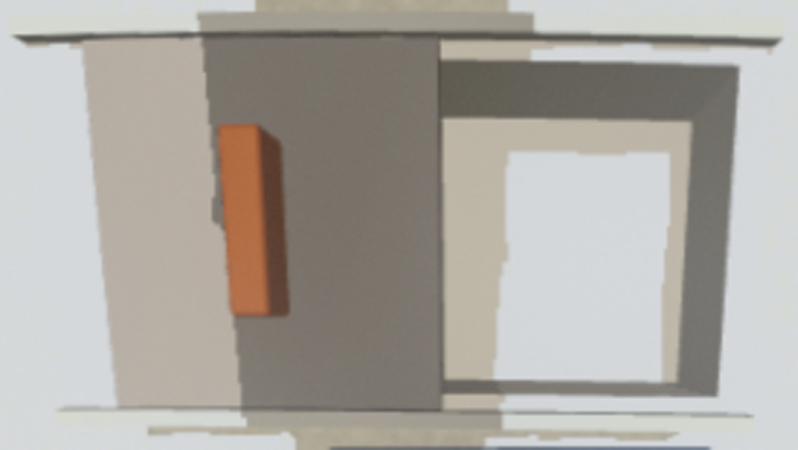

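```bash
python3 - <<'E'
from h import *
c=load('w_case2')
f=lambda pts,z: back(c,(np.array(pts,float)+.5)/2.9-.5+[100,10],z)
np.set_printoptions(precision=4,suppress=True)
print('rails',f([(12,37),(782,41),(752,415),(58,408)],.106))
b=f([(440,60),(740,67),(717,396),(440,392)],.096); print('bay top',b)
fl=f([(443,119),(691,122),(680,383),(445,381)],.008); print('floor',fl)
cv=f([(82,39),(439,39),(441,410),(118,408)],.1025); print('cover',cv,cv.mean(0))
br=f([(219,126),(258,126),(269,314),(231,314)],.1305); print('bar',br,br.mean(0))
E
```

```text
rails [[ 0.575  -0.1401  0.106 ]
 [ 0.5838  0.1224  0.106 ]
 [ 0.7101  0.1178  0.106 ]
 [ 0.7016 -0.1426  0.106 ]]
bay top [[0.5854 0.0057 0.096 ]
 [0.5892 0.1108 0.096 ]
 [0.7037 0.1066 0.096 ]
 [0.7002 0.0008 0.096 ]]
floor [[ 0.5853 -0.0009  0.008 ]
 [ 0.5885  0.1108  0.008 ]
 [ 0.7048  0.1087  0.008 ]
 [ 0.7017 -0.0048  0.008 ]]
cover [[ 0.5759 -0.1172  0.1025]
 [ 0.5806  0.0061  0.1025]
 [ 0.7064  0.0015  0.1025]
 [ 0.7026 -0.1212  0.1025]] [ 0.6414 -0.0577  0.1025]
bar [[ 0.612  -0.063   0.1305]
 [ 0.6124 -0.0504  0.1305]
 [ 0.6705 -0.0521  0.1305]
 [ 0.6702 -0.0649  0.1305]] [ 0.6413 -0.0576  0.1305]
```

Bay centre is (0.6448, 0.059), yaw −0.034, and the cover is open about 0.117. Now I lower the tub.

```bash
python3 - <<'E'
from h import *
x,y,yaw=.6448,.059,-.034
R=down(yaw+np.pi/2)
arm.move_l([x,y,.20],rate=.15,orientation=R)
r=arm.move_l([x,y,.075],rate=.08,until_force=6); print(r,telemetry.read_tcp_pos(),telemetry.read_force())
if not r:
    r=arm.move_l([x,y,.060],rate=.02,until_force=3); print(r,telemetry.read_tcp_pos(),telemetry.read_force(),telemetry.read_time_s())
wcap('w_bay.png'); cap('scene','scene3.png')
a=cv2.imread('pics/scene3.png')[170:290,250:380]; cv2.imwrite('pics/two3.png',np.hstack([cv2.resize(a,(390,360)),cv2.resize(cv2.imread('pics/w_bay.png'),(400,360))]))
E
```

```text
False [0.64536526 0.05902582 0.07569339] [ 0.43146565  1.06001651 -1.92539731]
True [0.6445221  0.05901755 0.06228466] [-0.51564683  0.43947899  3.66248315] 19.875
```

View pics/two3.png

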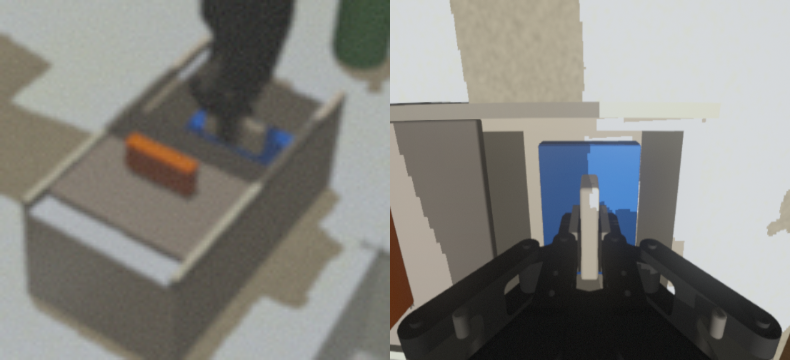

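Floor contact came at the expected height (0.0623), so I release, check, then go for the orange bar.

```bash
python3 - <<'E'
from h import *
x,y,yaw=.6448,.059,-.034
R=down(yaw+np.pi/2)
arm.command_gripper(.032); print(telemetry.read_width())
arm.wait(.2)
arm.move_l([x,y,.20],rate=.12); wcap('w_rel.png')
bx,by=.6413,-.0576
arm.move_l([bx,by,.20],rate=.2)
arm.command_gripper(.045)
r=arm.move_l([bx,by,.107],rate=.08,until_force=8); print(r,telemetry.read_tcp_pos(),telemetry.read_time_s())
arm.command_gripper(0); print(telemetry.read_width(),telemetry.read_force())
E
```

```text
0.031717491284030334
False [ 0.64193182 -0.05771719  0.10780784] 24.1917
0.012807727108036522 [-0.44702986 -0.35449812  2.83283478]
```

View pics/w_rel.png

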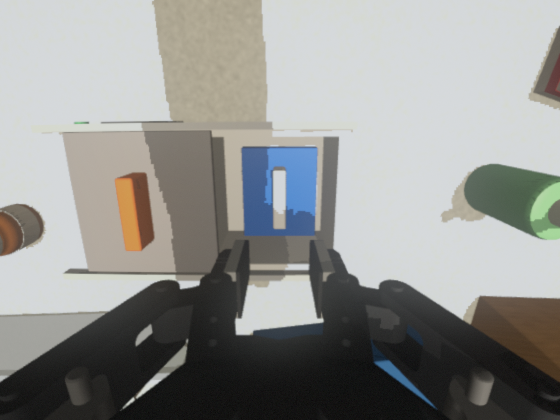

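The lidded tub stands level and centred in the bay. Now I slide the cover.

```bash
python3 - <<'E'
from h import *
p=np.array(telemetry.read_tcp_pos()); d=np.array([np.sin(.034),np.cos(.034),0])
r=arm.move_l(p+d*.105,rate=.08); print(telemetry.read_tcp_pos(),telemetry.read_force())
r=arm.move_l(p+d*.122,rate=.03,until_force=12); q=np.array(telemetry.read_tcp_pos()); print(r,q,(q-p)@d,telemetry.read_force(),telemetry.read_width(),telemetry.read_time_s())
E
```

```text
[0.6450764  0.04849338 0.1077453 ] [-2.30628557 -0.12896186  5.33840007]
True [0.64540595 0.05853484 0.10774832] 0.11633374190321197 [ 0.27749937 -2.77248703  2.90870305] 0.012932591074558067 26.5083
```

```bash
python3 - <<'E'
from h import *
p=np.array(telemetry.read_tcp_pos())
r=arm.move_l(p+[0.0002,.004,0],rate=.02,until_force=12); q=np.array(telemetry.read_tcp_pos()); print(r,q-p,telemetry.read_force())
arm.command_gripper(.045); arm.wait(.1)
arm.move_l([q[0],q[1],.25],rate=.15)
arm.move_l([.745,.03,.30],rate=.2)
wcap('w_end.png'); cap('scene','scene_end.png'); print(telemetry.read_time_s(),telemetry.read_force())
E
```

```text
True [-2.64903113e-05 -8.98388145e-05  3.37045989e-05] [-0.69401477 -2.54435984  4.29140281]
29.2167 [-0.80549073 -0.97650483 -0.42915099]
```

View pics/w_end.png

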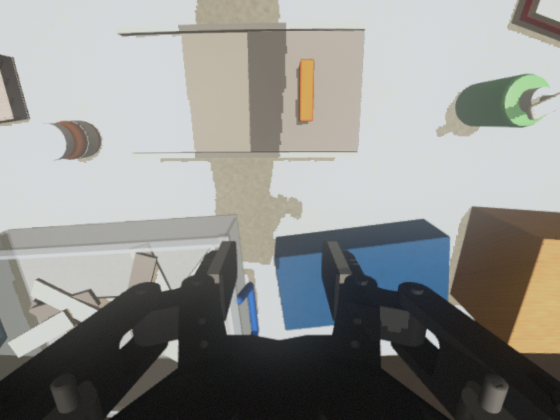

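View pics/scene_end.png

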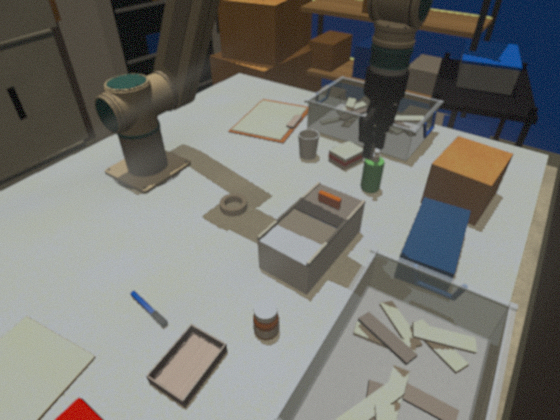

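The cover now reaches the bay end of the rails, with its bar at about (307,90). Every bystander is where it started. One numeric check, then hand in.

```bash
python3 - <<'E'
from h import *
c=load('w_end'); b=back(c,[(300.5,66),(313,66),(312,121),(301,121)],.1305).mean(0); print(b)
arm.hand_in(); print(telemetry.read_time_s())
E
```

```text
[0.6484174  0.05882167 0.1305    ]
the job is handed in; nothing more can be done
the job is handed in; nothing more can be done
```

The job is done and handed in at about 29 s on the robot clock, against the 56 s limit. The hand-in reports no verdict.

- **Lid:** I snapped the blue lid onto the tub where it stood. The skirt first touched at TCP z = 61.7 mm, and it ended at 54.3 mm after a push of about 24 N. The expected snapped height was 53.9 mm. The lid then carried the tub.
- **Tub:** I lowered it to floor contact at TCP z = 62.3 mm, against 61.9 mm expected. After release, the picture showed it level and centred in the bay.
- **Cover:** It slid 116.3 mm to a firm stop, against an estimated opening of 116.6 mm. A second push moved it less than 0.1 mm. The bar's final measured y of 58.8 mm matches the bay centre at 59 mm.
- **Bystanders:** The last pictures showed them where they started, and the gripper was clear of everything.

Three checks disagreed slightly:

- **Bar position:** The last picture put the bar about 3.5 mm further in x than the bay centre, though the rails fix it in that direction. I put this down to reading the pixels.
- **Lift weight:** The force on lifting the closed tub read 1.8 N, against 2.2 N expected.
- **Case position:** Early estimates of the case from the other views differed by a few millimetres, so I used the later wrist view instead.

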